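# Right the fallen casserole and nest the graded set

### The job

Put the three graded steel casseroles away as one nest: tip the middle-sized one, which lies on its side, back onto its foot, then nest it in the large one where that stands, and the small one in the middle one, every pan upright and fully home. Lower each pan into the next instead of letting it drop in, and leave the other things on the bench alone.

Things in the scene. Friction and masses are not known exactly. Their poses are not given: they have to be found in the camera images.
- large_mid (a point): LARGE casserole: open stainless-steel pan, a plain cone 112 mm across at the foot, 140 mm at the rim, 70 mm high, walls 3 mm, floor 4 mm; stands upright on the bench, handle pointing towards the robot (within 30 degrees). This point: on its axis, half-way up (35 mm above the underside). Own z: out through the mouth; own -x: towards its handle.
- large_grip (a point): Middle of the LARGE pan's grip bar, 108 mm from the axis, 91 mm above the underside. All handles: a riser 16 mm wide on the rim carries a level bar 14 mm wide, 10 mm thick, 74 mm long, pointing straight out, its underside 16 mm above the rim. In the nest the bars come to nearly one height and cannot lie one over another: let them fan out, 50 degrees or more apart, to leave room for fingers.
- middle_mid (a point): MIDDLE casserole: same shape, 98 mm across at the foot, 124 mm at the rim, 64 mm high, walls 3 mm, floor 4 mm, about 0.26 kg. At the start it lies on its side, mouth away from the robot (within 45 degrees), steadied by its handle's end. This point: on its axis, half-way up (32 mm above the underside of the foot). Own z: out through the mouth; own -x: towards its handle.
- middle_mouth (a point): Centre of the MIDDLE pan's mouth, in the rim plane. Lying, the top of its rim is 121 mm above the bench; a light pull there from inside the mouth, towards the foot, tips it up about its foot's lower edge. With its z within about 55 degrees of vertical it overbalances and rocks down onto its foot by itself, sliding or turning a little; pulled on faster it would go over the other way.
- middle_grip (a point): Middle of the MIDDLE pan's level grip bar (14 mm wide, 10 mm thick): 100 mm from the pan's axis towards its own -x, 85 mm above the underside of its foot.
- small_mid (a point): SMALL casserole: same shape, 84 mm across at the foot, 107 mm at the rim, 58 mm high, walls 3 mm, floor 4 mm, about 0.2 kg; stands upright, handle away from the robot. This point: on its axis, half-way up (29 mm above the underside). Own z: out through the mouth; own -x: towards its handle. Fully home, each foot rests flat on the next pan's floor with about 5 mm of play around it.
- small_grip (a point): Middle of the SMALL pan's level grip bar (14 mm wide, 10 mm thick): 92 mm from the pan's axis towards its own -x, 79 mm above the underside of its foot.
- amber_bottle: bystander: amber glass reagent bottle, 72 mm across, 150 mm tall, blue cap. Origin under its centre.
- clear_bottle: bystander: clear glass reagent jar, 80 mm across, 140 mm tall, blue cap. Origin under its centre.
- tip_box: bystander: pipette-tip box, grey with clear lid, 85 x 125 x 72 mm. Origin under its centre.
Things that resemble listed ones, but are neither listed nor needed, are in the scene too. What is shaped like the part that bears middle_mid but brown or green is not meant.

How it is judged:
On the way:
1. the middle casserole has been turned mouth up (its axis within 0.2 rad of vertical) (angle between middle_mid's own z axis and vertical below 0.2 rad), for 0.2 s.
At the end, for the whole second after the job is handed in: The large casserole stands upright on the bench within 50 mm of where it stood; the middle one sits inside it and the small one inside the middle one, each with its foot on the floor of the next (within 3 mm), upright (within 0.06 rad), mouth up, axes within 12 mm, all at rest (angle between large_mid's own z axis and vertical below 0.05 rad and height (world z) of large_mid below 0.039 m and distance of large_mid from where it was at the start of the episode below 0.05 m and z of middle_mid in the frame of large_mid between -0.004 and 0.004 m and horizontal distance between middle_mid and large_mid below 0.012 m and angle between each of middle_mid, small_mid's own z axis and vertical below 0.06 rad and z of small_mid in the frame of middle_mid between -0.004 and 0.004 m and horizontal distance between small_mid and middle_mid below 0.012 m and linear speed of each of middle, small below 0.02 m/s); the robot touches nothing.
It fails at once if a pan is let fall (moving faster than 0.7 m/s while nothing touches it, a drop of some 25 mm) ((linear speed of middle above 0.7 m/s and contact force between middle and anything else below 0.05 N) or (linear speed of small above 0.7 m/s and contact force between small and anything else below 0.05 N)).
It fails at once if a bystander is pushed more than 30 mm or tipped (distance of any of amber_bottle, clear_bottle, tip_box from where it was at the start of the episode above 0.03 m or angle between any of amber_bottle, clear_bottle, tip_box's own z axis and vertical above 0.3 rad).
It also fails if it takes over 72 s, if anything falls off the work surface, if the arm or the gripper's body presses on something with over 40 N, if the wrist force passes 120 N, or if a joint passes its speed limit or range.

### The arm

A 7-joint arm with a two-finger parallel gripper is mounted at the origin on the work surface. World frame = base frame: x ahead of the robot, y to its left, z up, the work surface at z = 0. Lengths are in m, angles in rad, forces in N, time in s.
With the tool pointing down it reaches from about 0.4 to 0.85 m from the base axis. Payload 4.5 kg.
Tool frame: the origin (TCP) lies at the very end of the fingers, on their centre line; the grasp point (between the pads) lies 19 mm behind it; z points along the fingers, x is the direction in which the jaws open and shut, and the axes are right-handed (so a half turn about z gives the same grasp; the last joint's range is limited). The gripper opens to 88 mm and grips with 3 to 60 N. Pads are 18 mm wide; open, the fingers measure 123 mm over their backs; the gripper's body (75 mm by 187 mm) begins 45 mm behind the grasp point.
Start: joints at [1.344, 0.689, -0.195, 1.565, 0.157, 0.902, -0.215], TCP at [0.161, -0.604, 0.239] pointing down, gripper open.
Joint ranges: [-3.01, 3.01], [-0.46, 2.08], [-1.47, 1.51], [0.13, 2.56], [-1, 4.14], [0.04, 2.09], [-2.66, 2.66]. Speed limits (rad/s): [2.57, 2.57, 3.14, 3.14, 3.14, 3.14, 3.14].

### API

Orientations are given as a unit quaternion [x, y, z, w].
In Python, from plant import * gives the robot as it stands.
- The arm moves only by the tool apply_moves, never from a script. Its argument "series" is a list of rows, each an object of numbers: "x", "y", "z": the shift along the tool's x, y, z in units of 80 cm (1.0 is 80 cm); "wx", "wy", "wz": the turn, a rotation vector about the tool's x, y, z in units of pi rad (1.0 is pi rad); "fingers": the opening, from -1 (shut) to 1 (fully open), so that 0 is half open. In form: [{"x": .., "y": .., "z": .., "wx": .., "wy": .., "wz": .., "fingers": ..}, ...]. A call has 1 to 8 rows; each row shifts and turns the pose as measured when the row begins, along the tool's axes as they then stand; what a row does not reach is not made up. A row lasts 1/8 s, in which the tool goes at most 62.5 mm and 10.7 degrees, less where a joint would pass 70% of its speed; a pose out of reach is approached as far as the arm can. A call with a number of a shift or a turn outside -1 to 1 is refused whole. A call with a gripper value outside its range is refused whole. The fingers move at their own pace and stop on an object; "force" is the grip in N (left out, the last holds). Time passes only in rows, so rows that do not move let the fingers close. It gives the time, the measured TCP pose, the force and the opening at its end, in the units of the state.
- get_state(): the state, without advancing time (a new reading comes with each control period).
- snapshot(name): name is "side" or "top" or "wrist"; returns (picture, depth): 420x560x3 uint8, red, green, blue; 420x560 float32, m along the optical axis (not along the pixel's ray), 0 where there is no reading.
- camera_model(name): a dict with "camera_matrix" (3x3 intrinsics, pixels), "world_from_camera" (4x4, takes a point from camera to world coordinates). Camera axes: x right, y up, looking along -z (the intrinsics and any distortion apply to the point x, -y, -z); pixel columns grow to the right and rows downward; lengths in m; the calibration is good to about 2 mm. The wrist camera is an equidistant fisheye: a pixel r from the principal point sees the ray r / f radians off the axis. A picture is of the moment at which its call begins: read the wrist's pose just before it. camera_model takes no time and is no camera call; for the wrist camera it gives the pose at the moment of the call.
- finish_job(): hands the job in, once; it reports no verdict.
The state is a dict: "clock": time; "q": joint angles; "qd": joint speeds; "joint_torque": joint torques, N m; "tool_pos": TCP position; "eef_rot": TCP orientation; "contact_force": force on the tool from outside, world axes, zero at the start; "moment": the same for the moment, N m; "opening": opening from 0.0 (shut) to 1.0 (fully open).
Only numpy, scipy, OpenCV 4.12 (cv2) and the standard library are available. Lean on these libraries where they do the work, as an engineer would, in place of code of your own. Each camera call takes 0.05 s, during which the arm holds its last target. There are 200 camera calls.

## Working session

There is one attempt and no reset: what is moved stays moved. The work goes in short steps, Python scripts to look and compute and a tool call to move; the robot and the scene stay as the last step left them, time stands still between calls to the robot, and variables do not carry over. Pictures are saved under pics/ and viewed, about 8 in all and at most 12, crops included, and the job is handed in when it is done.

Besides the shell and the picture viewer there is one more tool, called as a command line: name --argument value ..., lists and objects as JSON in quotes. apply_moves: Moves the arm, as the interface text tells. Its arguments: {"type":"object","properties":{"series":{"type":"array","items":{"type":"object","properties":{"x":{"type":"number"},"y":{"type":"number"},"z":{"type":"number"},"wx":{"type":"number"},"wy":{"type":"number"},"wz":{"type":"number"},"fingers":{"type":"number"}}}},"force":{"type":"number"}},"required":["series"]}

```bash
ls; mkdir -p pics; python3 - <<'E'
from plant import *
import cv2,numpy as np
s=get_state();print(s)
for n in("side","top"):
    p,d=snapshot(n);cv2.imwrite(f"pics/{n}0.png",p[:,:,::-1]);np.save(f"pics/{n}0.npy",d)
    m=camera_model(n);print(n,np.round(m["camera_matrix"],1),np.round(m["world_from_camera"],3),[k for k in m])
a=cv2.imread("pics/side0.png");b=cv2.imread("pics/top0.png")
E
```

```text
pics
{'clock': 0.0, 'q': array([ 1.34377738,  0.68997207, -0.19450908,  1.56634189,  0.15728315,
        0.90252653, -0.21512601]), 'qd': array([ 0.00194336, -0.00246256, -0.00060577, -0.00018898, -0.00010753,
        0.00082163, -0.00060996]), 'joint_torque': array([-1.64585476e-04, -5.27559364e+01, -1.26688186e+00, -1.53427577e+01,
       -5.25835762e-02,  6.54370553e-03,  1.76000049e-04]), 'tool_pos': array([ 0.16095568, -0.60325472,  0.23791793]), 'eef_rot': array([ 7.93067845e-01, -6.09132605e-01, -7.74649575e-04, -5.12879856e-04]), 'contact_force': array([ 0.72440499, -0.85869058, -0.49410357]), 'moment': array([-0.04990334,  0.02063172, -0.03962589]), 'opening': 1.000617649238812}
side [[431.4   0.  281.4]
 [  0.  431.4 212.7]
 [  0.    0.    1. ]] [[-0.803  0.453 -0.386  0.046]
 [-0.595 -0.616  0.516  0.495]
 [-0.004  0.644  0.765  1.   ]
 [ 0.     0.     0.     1.   ]] ['camera_matrix', 'world_from_camera']
top [[388.8   0.  283.6]
 [  0.  388.8 201.4]
 [  0.    0.    1. ]] [[-0.029  0.992 -0.124  0.397]
 [-0.999 -0.03  -0.011 -0.152]
 [-0.015  0.124  0.992  1.172]
 [ 0.     0.     0.     1.   ]] ['camera_matrix', 'world_from_camera']
```

View pics/top0.png

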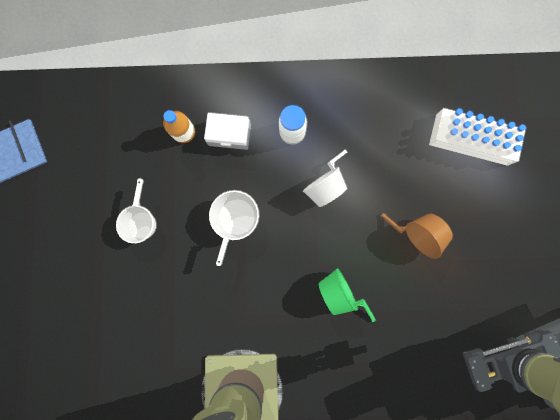

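View pics/side0.png

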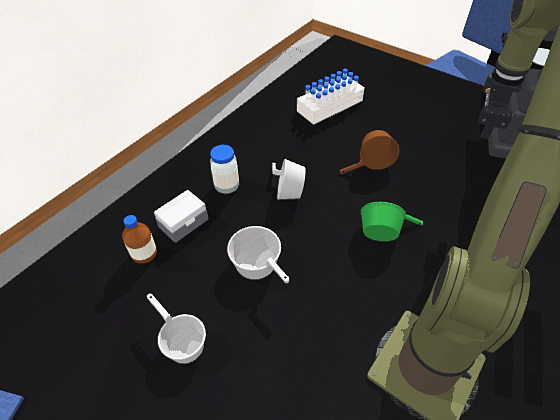

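The top view shows the large pan at (234,215) with its handle down-left, the small pan at (136,225) with its handle up, and the middle pan lying at (325,187) with its bar end near (345,152). The side view shows the middle pan at (290,180). The brown and green pans are decoys.

```bash
cat > h.py <<'E'
from plant import *
import cv2,numpy as np
from scipy.spatial.transform import Rotation as R
def rays(name,uv,m=None):
    m=m or camera_model(name);K=m["camera_matrix"];T=m["world_from_camera"]
    uv=np.atleast_2d(uv).astype(float);x=(uv-K[:2,2])/[K[0,0],K[1,1]]
    if name=="wrist":
        th=np.hypot(*x.T);k=np.sin(th)/np.maximum(th,1e-9)
        d=np.c_[x[:,0]*k,-x[:,1]*k,-np.cos(th)]
    else: d=np.c_[x[:,0],-x[:,1],-np.ones(len(x))]
    return T[:3,3],d@T[:3,:3].T
def onplane(name,uv,z,m=None):
    o,d=rays(name,uv,m);return o+d*((z-o[2])/d[:,2:])
def two(n1,uv1,n2,uv2,m1=None,m2=None):
    o1,d1=rays(n1,uv1,m1);o2,d2=rays(n2,uv2,m2);d1=d1[0]/np.linalg.norm(d1);d2=d2[0]/np.linalg.norm(d2)
    t=np.linalg.lstsq(np.c_[d1,-d2],o2-o1,rcond=None)[0];a=o1+t[0]*d1;b=o2+t[1]*d2
    return (a+b)/2,np.linalg.norm(a-b)
def cloud(name,d,m=None):
    v,u=np.mgrid[:d.shape[0],:d.shape[1]];o,r=rays(name,np.c_[u.ravel(),v.ravel()],m)
    m=m or camera_model(name)
    if name=="wrist": r=r/(-(r@m["world_from_camera"][:3,2]))[:,None]
    return (o+r*d.reshape(-1,1)).reshape(*d.shape,3)
def white(p):
    h=cv2.cvtColor(p,cv2.COLOR_RGB2HSV);return (h[...,1]<60)&(h[...,2]>90)
def circ(P):
    A=np.c_[2*P[:,:2],np.ones(len(P))];s=np.linalg.lstsq(A,(P[:,:2]**2).sum(1),rcond=None)[0]
    return s[:2],np.sqrt(s[2]+s[:2]@s[:2])
E
python3 - <<'E'
from h import *
D={n:(cv2.imread(f"pics/{n}0.png")[:,:,::-1].copy(),np.load(f"pics/{n}0.npy")) for n in("top","side")}
boxes={"top":{"small":(105,170,165,250),"large":(195,180,270,275),"mid":(295,140,360,215)},"side":{"small":(140,285,215,370),"large":(220,215,300,290),"mid":(265,150,315,210)}}
tiles=[]
for n,(p,d) in D.items():
    C=cloud(n,d)
    for k,(a,b,c,e) in boxes[n].items():
        P=C[b:e,a:c].reshape(-1,3);w=white(p)[b:e,a:c].ravel()&(P[:,2]>.006)&(d[b:e,a:c].ravel()>0)
        P=P[w];z=P[:,2];print(n,k,len(P),"zmax",np.round(np.percentile(z,[50,90,99,100]),3),"mean",P.mean(0).round(3),P.min(0).round(3),P.max(0).round(3))
    a,b,c,e=boxes[n]["mid"];tiles.append(cv2.resize(p[b-5:e+5,a-5:c+5,::-1],(390,500),interpolation=cv2.INTER_CUBIC))
cv2.imwrite("pics/mid.png",np.hstack(tiles))
E
```

```text
top small 850 zmax [0.047 0.082 0.086 0.089] mean [0.502 0.302 0.045] [0.432 0.238 0.006] [0.611 0.347 0.089]
top large 1157 zmax [0.052 0.093 0.098 0.1  ] mean [0.495 0.018 0.049] [ 0.362 -0.066  0.006] [0.57  0.075 0.1  ]
top mid 1051 zmax [0.095 0.113 0.12  0.124] mean [ 0.579 -0.264  0.084] [ 0.519 -0.334  0.006] [ 0.73  -0.179  0.124]
side small 1471 zmax [0.043 0.082 0.087 0.088] mean [0.509 0.287 0.043] [0.431 0.239 0.006] [0.614 0.348 0.088]
side large 1763 zmax [0.047 0.089 0.098 0.102] mean [ 0.504 -0.001  0.047] [ 0.362 -0.066  0.006] [0.575 0.076 0.102]
side mid 930 zmax [0.085 0.112 0.122 0.125] mean [ 0.57  -0.248  0.077] [ 0.521 -0.332  0.006] [ 0.701 -0.192  0.125]
```

View pics/mid.png

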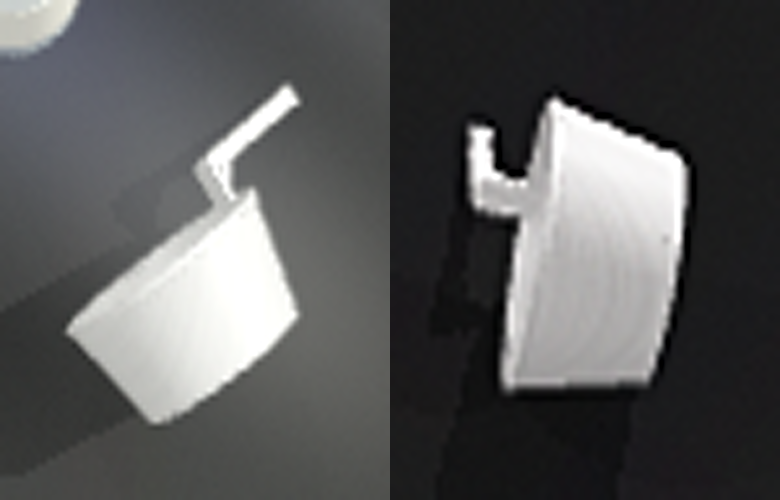

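```bash
python3 - <<'E'
from h import *
from scipy.optimize import least_squares
D={n:(cv2.imread(f"pics/{n}0.png")[:,:,::-1].copy(),np.load(f"pics/{n}0.npy")) for n in("top","side")}
boxes={"top":{"small":(105,170,165,250),"large":(195,180,270,275),"mid":(295,140,360,215)},"side":{"small":(140,285,215,370),"large":(220,215,300,290),"mid":(265,150,315,210)}}
for n,(p,d) in D.items():
    C=cloud(n,d)
    def pts(k):
        a,b,c,e=boxes[n][k];P=C[b:e,a:c].reshape(-1,3);return P[white(p)[b:e,a:c].ravel()&(P[:,2]>.006)]
    for k,H,br,hz,hr in(("small",.058,.0535,.079,.092),("large",.070,.070,.091,.108)):
        P=pts(k);B=P[(P[:,2]>hz-.003)];bar=np.median(B,0)
        Q=P[abs(P[:,2]-H)<.004];
        for _ in range(3):
            c,r=circ(Q);Q=Q[abs(np.hypot(*(Q[:,:2]-c).T)-r)<.006]
        v=bar[:2]-c;print(n,k,"rim c",c.round(4),"r",r.round(4),"n",len(Q),"barmid",bar.round(3),"dist",np.hypot(*v).round(3),"az",np.degrees(np.arctan2(v[1],v[0])).round(1), "bar ext",B.min(0).round(3),B.max(0).round(3))
    P=pts("mid");P=P[P[:,2]>.03]
    # cone on its side: foot edge point f, azimuth
    def res(q,P):
        az,x,y,e=q;ax=np.array([np.cos(az)*np.cos(e),np.sin(az)*np.cos(e),np.sin(e)])
        f=np.array([x,y,.049*np.cos(e)]);w=P-f;t=w@ax;rr=np.linalg.norm(w-t[:,None]*ax,axis=1)
        return (rr-(.049+.013*t/.064))*np.cos(np.arctan(13/64))
    o=least_squares(res,[.5,.53,-.28,.2],args=(P,),loss="soft_l1",f_scale=.003)
    az,x,y,e=o.x;print(n,"mid az",np.degrees(az).round(1),"foot",x.round(4),y.round(4),"elev",np.degrees(e).round(1),"med res",np.median(abs(res(o.x,P))).round(4))
    ax=np.array([np.cos(az)*np.cos(e),np.sin(az)*np.cos(e),np.sin(e)]);f=np.array([x,y,.049*np.cos(e)]);w=P-f;t=w@ax;print("axial range",np.percentile(t,[1,5,50,90]).round(3))
    up=np.array([-np.cos(az)*np.sin(e),-np.sin(az)*np.sin(e),np.cos(e)]);print("rim top",(f+.064*ax+.062*up).round(4),"mouth",(f+.064*ax).round(3))
    print("top ridge pts",P[P[:,2]>.119].mean(0).round(4))
# bystanders: ground pixel estimates from top cloud
C=cloud("top",D["top"][1])
for k,(u,v) in dict(amber=(171,117),clear=(293,115),box=(228,125)).items():
    w=C[v-4:v+5,u-4:u+5].reshape(-1,3);print(k,np.median(w,0).round(3))
E
```

```text
top small rim c [0.4843 0.2922] r 0.0522 n 185 barmid [0.571 0.276 0.083] dist 0.088 az -10.7 bar ext [ 0.397 -0.152  0.076] [0.611 0.291 1.172]
top large rim c [0.5012 0.0044] r 0.0683 n 234 barmid [0.397 0.033 0.095] dist 0.108 az 164.4 bar ext [ 0.362 -0.152  0.088] [0.438 0.051 1.172]
top mid az 33.5 foot 0.5536 -0.2769 elev 16.5 med res 0.0015
axial range [-0.004 -0.001  0.034  0.059]
rim top [ 0.59   -0.2528  0.1246] mouth [ 0.605 -0.243  0.065]
top ridge pts [ 0.5227 -0.2192  0.4711]
side small rim c [0.4856 0.2936] r 0.052 n 335 barmid [0.569 0.279 0.084] dist 0.085 az -9.6 bar ext [0.046 0.266 0.077] [0.614 0.495 1.   ]
side large rim c [0.5032 0.0056] r 0.0682 n 305 barmid [0.399 0.038 0.096] dist 0.11 az 162.8 bar ext [0.046 0.017 0.088] [0.442 0.495 1.   ]
side mid az 39.6 foot 0.5564 -0.2823 elev 16.1 med res 0.0019
axial range [0.002 0.006 0.041 0.064]
rim top [ 0.5906 -0.254   0.1244] mouth [ 0.604 -0.243  0.065]
top ridge pts [ 0.42   -0.0216  0.3945]
amber [0.768 0.161 0.148]
clear [ 0.765 -0.173  0.139]
box [0.766 0.017 0.071]
```

The cloud fits agree with the stated sizes in both views:

| Item | Position (m) | Direction |
|---|---|---|
| Large pan | (0.502, 0.005) | handle at 164° |
| Small pan | (0.485, 0.293) | handle at -10° |
| Middle pan, rim top | (0.590, -0.253, 0.123) | mouth at about 36° |

Next I hook the middle pan's rim.

apply_moves --series '[{"x": -0.03,"y": -0.067,"fingers": -1},{"x": -0.03,"y": -0.067,"fingers": -1},{"x": -0.03,"y": -0.067,"fingers": -1},{"x": -0.03,"y": -0.067,"fingers": -1},{"x": -0.03,"y": -0.067,"fingers": -1},{"x": -0.03,"y": -0.067,"fingers": -1},{"x": -0.03,"y": -0.067,"fingers": -1},{"x": -0.03,"y": -0.067,"fingers": -1}]' --force 20

```text
schema error: expected keys x, y, z, wx, wy, wz, fingers
```

```bash
cat >> h.py <<'E'
def togo(pos,az=None):
    "remaining shift (tool axes, units) and turn (units) to pos, tool down with tool x at azimuth az deg"
    s=get_state();Rt=R.from_quat(s["eef_rot"]);d=Rt.inv().apply(np.array(pos)-s["tool_pos"])/.8
    print("t",round(s["clock"],2),"tcp",s["tool_pos"].round(4),"op",round(s["opening"],3),"F",s["contact_force"].round(1))
    M=Rt.as_matrix();print("xaz",np.degrees(np.arctan2(M[1,0],M[0,0])).round(1),"tilt z",M[:,2].round(3),"shift units",d.round(4),"rows",np.ceil(np.linalg.norm(d)*.8/.0625))
    if az is not None:
        c,q=np.cos(np.radians(az)),np.sin(np.radians(az));G=R.from_matrix(np.array([[c,q,0],[q,-c,0],[0,0,-1]]))
        w=(Rt.inv()*G).as_rotvec()/np.pi;print("turn units",w.round(4),"rows",np.ceil(np.linalg.norm(w)*180/10.7))
E
python3 -c "
from h import *
togo([.615,-.235,.2],-53.5)"
```

```text
t 0.1 tcp [ 0.161  -0.6033  0.238 ] op 0.998 F [-0.8 -0.7 -1.4]
xaz -75.1 tilt z [-0.001  0.002 -1.   ] shift units [-0.2984 -0.6671  0.0479] rows 10.0
turn units [-1.000e-04  5.000e-04 -1.197e-01] rows 3.0
```

apply_moves --series '[{"x": -0.03,"y": -0.067,"z": 0,"wx": 0,"wy": 0,"wz": 0,"fingers": -1},{"x": -0.03,"y": -0.067,"z": 0,"wx": 0,"wy": 0,"wz": 0,"fingers": -1},{"x": -0.03,"y": -0.067,"z": 0,"wx": 0,"wy": 0,"wz": 0,"fingers": -1},{"x": -0.03,"y": -0.067,"z": 0,"wx": 0,"wy": 0,"wz": 0,"fingers": -1},{"x": -0.03,"y": -0.067,"z": 0,"wx": 0,"wy": 0,"wz": 0,"fingers": -1},{"x": -0.03,"y": -0.067,"z": 0,"wx": 0,"wy": 0,"wz": 0,"fingers": -1},{"x": -0.03,"y": -0.067,"z": 0,"wx": 0,"wy": 0,"wz": 0,"fingers": -1},{"x": -0.03,"y": -0.067,"z": 0,"wx": 0,"wy": 0,"wz": 0,"fingers": -1}]' --force 20

```text
clock: 1.1
tool_pos: [0.5311, -0.3049, 0.2335]
eef_rot: [0.789, -0.615, -0.003, 0.001]
contact_force: [0.8, -1.1, 0.1]
opening: 0.119
```

```bash
python3 -c "
from h import *
togo([.615,-.235,.2],-53.5)"
```

```text
t 1.1 tcp [ 0.5311 -0.3049  0.2335] op 0.119 F [ 0.8 -1.1  0.1]
xaz -75.9 tilt z [-0.007  0.002 -1.   ] shift units [-0.0589 -0.1234  0.0413] rows 2.0
turn units [ 0.0018  0.0015 -0.1242] rows 3.0
```

apply_moves --series '[{"x": -0.03,"y": -0.062,"z": 0,"wx": 0,"wy": 0,"wz": 0,"fingers": -1},{"x": -0.03,"y": -0.062,"z": 0,"wx": 0,"wy": 0,"wz": 0,"fingers": -1},{"x": 0,"y": 0,"z": 0.014,"wx": 0,"wy": 0,"wz": -0.042,"fingers": -1},{"x": 0,"y": 0,"z": 0.014,"wx": 0,"wy": 0,"wz": -0.042,"fingers": -1},{"x": 0,"y": 0,"z": 0.014,"wx": 0,"wy": 0,"wz": -0.042,"fingers": -1}]'

```text
clock: 1.72
tool_pos: [0.6224, -0.2224, 0.1966]
eef_rot: [0.9, -0.437, -0.004, -0.001]
contact_force: [-0.3, 0.7, -0.4]
opening: 0.004
```

```bash
python3 -c "
from h import *
togo([.615,-.235,.104],-53.5)"
```

```text
t 1.73 tcp [ 0.6224 -0.2224  0.1966] op 0.004 F [-0.3  0.7 -0.4]
xaz -51.8 tilt z [-0.006  0.006 -1.   ] shift units [0.0077 0.0169 0.1157] rows 2.0
turn units [0.0005 0.0028 0.0096] rows 1.0
```

apply_moves --series '[{"x": 0.004,"y": 0,"z": 0.038,"wx": 0,"wy": 0,"wz": 0,"fingers": -1},{"x": 0,"y": 0,"z": 0.038,"wx": 0,"wy": 0,"wz": 0,"fingers": -1},{"x": 0,"y": 0,"z": 0.038,"wx": 0,"wy": 0,"wz": 0,"fingers": -1},{"x": 0,"y": 0.017,"z": 0,"wx": 0,"wy": 0,"wz": 0,"fingers": -1},{"x": 0,"y": 0.016,"z": 0,"wx": 0,"wy": 0,"wz": 0,"fingers": -1},{"x": 0,"y": 0.01,"z": 0,"wx": 0,"wy": 0,"wz": 0,"fingers": -1},{"x": 0,"y": 0.01,"z": 0,"wx": 0,"wy": 0,"wz": 0,"fingers": -1}]'

```text
clock: 2.6
tool_pos: [0.5884, -0.2529, 0.1038]
eef_rot: [0.9, -0.436, -0.004, -0.001]
contact_force: [0.6, -0.4, 0.4]
opening: 0.003
```

```bash
python3 -c "
from h import *
togo([.54,-.29,.104],-53.5)
p,d=snapshot('side');C=cloud('side',d)[140:215,255:320].reshape(-1,3);w=white(p)[140:215,255:320].ravel();print(np.percentile(C[w][:,2],[95,99,100]))"
```

```text
t 2.6 tcp [ 0.5884 -0.2529  0.1038] op 0.003 F [ 0.6 -0.4  0.4]
xaz -51.7 tilt z [-0.006  0.006 -1.   ] shift units [-0.001   0.0762 -0.0002] rows 1.0
turn units [0.0003 0.0026 0.0099] rows 1.0
[0.10875077 0.21144722 1.00016669]
```

apply_moves --series '[{"x": 0,"y": 0.009,"z": 0,"wx": 0,"wy": 0,"wz": 0,"fingers": -1},{"x": 0,"y": 0.009,"z": 0,"wx": 0,"wy": 0,"wz": 0,"fingers": -1},{"x": 0,"y": 0.009,"z": 0,"wx": 0,"wy": 0,"wz": 0,"fingers": -1},{"x": 0,"y": 0.008,"z": 0,"wx": 0,"wy": 0,"wz": 0,"fingers": -1}]'

```text
clock: 3.15
tool_pos: [0.5643, -0.2725, 0.1047]
eef_rot: [0.9, -0.437, -0.004, -0.001]
contact_force: [0.2, -0.6, -0.0]
opening: 0.004
```

```bash
python3 -c "
from h import *
togo([.54,-.29,.104],-53.5)
p,d=snapshot('side');cv2.imwrite('pics/tip1.png',cv2.resize(p[110:250,200:400,::-1],None,fx=3,fy=3))"
```

```text
t 3.15 tcp [ 0.5643 -0.2725  0.1047] op 0.004 F [ 0.2 -0.6 -0. ]
xaz -51.8 tilt z [-0.006  0.005 -1.   ] shift units [-0.0016  0.0374  0.0009] rows 1.0
turn units [0.0006 0.0023 0.0096] rows 1.0
```

View pics/tip1.png

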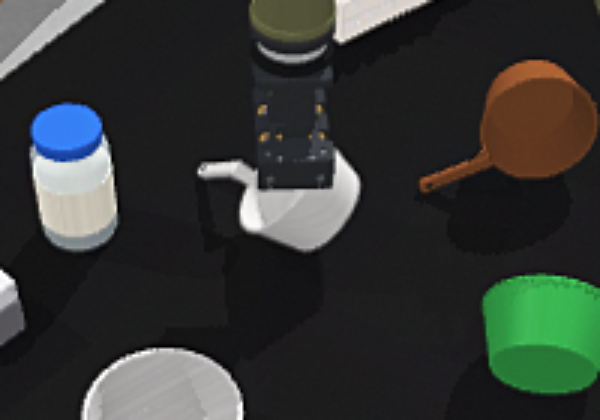

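The crop shows the middle pan (about (300,200)) already half tipped on the hook. I'll keep pulling slowly.

apply_moves --series '[{"x": 0,"y": 0.007,"z": 0,"wx": 0,"wy": 0,"wz": 0,"fingers": -1},{"x": 0,"y": 0.007,"z": 0,"wx": 0,"wy": 0,"wz": 0,"fingers": -1},{"x": 0,"y": 0.007,"z": 0,"wx": 0,"wy": 0,"wz": 0,"fingers": -1},{"x": 0,"y": 0,"z": 0,"wx": 0,"wy": 0,"wz": 0,"fingers": -1}]'

```text
clock: 3.7
tool_pos: [0.5491, -0.2846, 0.1045]
eef_rot: [0.899, -0.437, -0.004, -0.0]
contact_force: [-1.3, -0.4, 0.2]
opening: 0.007
```

```bash
cat > st.py <<'E'
from h import *
p,d=snapshot('side');C=cloud('side',d)[140:230,240:340].reshape(-1,3);w=white(p)[140:230,240:340].ravel()
P=C[w&(C[:,2]<.14)&(C[:,2]>.008)&(C[:,2]<1)];print("z",np.percentile(P[:,2],[50,90,98,100]).round(3),"xy",P.min(0).round(3),P.max(0).round(3))
E
python3 -c "
from h import *
togo([.54,-.29,.104],-53.5)";python3 st.py
```

```text
t 3.7 tcp [ 0.5491 -0.2846  0.1045] op 0.007 F [-1.3 -0.4  0.2]
xaz -51.8 tilt z [-0.007  0.004 -1.   ] shift units [-0.0017  0.0131  0.0007] rows 1.0
turn units [0.0011 0.0025 0.0092] rows 1.0
z [0.046 0.073 0.092 0.095] xy [ 0.459 -0.381  0.008] [ 0.655 -0.021  0.095]
```

apply_moves --series '[{"x": 0,"y": 0,"z": -0.06,"wx": 0,"wy": 0,"wz": 0,"fingers": -1},{"x": 0,"y": 0,"z": -0.07,"wx": 0,"wy": 0,"wz": 0,"fingers": -1},{"x": 0,"y": 0.07,"z": -0.03,"wx": 0,"wy": 0,"wz": 0,"fingers": -1},{"x": 0,"y": 0.07,"z": 0,"wx": 0,"wy": 0,"wz": 0,"fingers": -1},{"x": 0,"y": 0,"z": 0,"wx": 0,"wy": 0,"wz": 0,"fingers": -1}]'

```text
clock: 4.38
tool_pos: [0.4627, -0.3546, 0.2367]
eef_rot: [0.9, -0.435, -0.003, -0.001]
contact_force: [0.4, -0.1, -0.5]
opening: 0.004
```

```bash
cat > meas.py <<'E'
from h import *
import sys
# pan upright: measure(view, box, H, hz)
def meas(n,k,box,H,hz,sh):
    p,d=snapshot(n);C=cloud(n,d);a,b,c,e=box;sub=C[b:e,a:c]
    P=sub.reshape(-1,3);w=white(p)[b:e,a:c].ravel()&(d[b:e,a:c].ravel()>0)
    P=P[w&(P[:,2]>.006)&(P[:,2]<.13)];B=P[P[:,2]>hz+sh]
    bar=np.median(B,0);Q=P[abs(P[:,2]-H)<.004]
    for t in(.015,.01,.006,.006):
        cc,r=circ(Q);Q=Q[abs(np.hypot(*(Q[:,:2]-cc).T)-r)<t]
    v=bar[:2]-cc;print(n,k,"rim c",cc.round(4),"r",r.round(4),len(Q),"bar",bar.round(4),"top z",np.percentile(B[:,2],[50,95]).round(4),"dist",np.hypot(*v).round(4),"az",np.degrees(np.arctan2(v[1],v[0])).round(1),"barn",len(B))
    return p
E
python3 - <<'E'
from meas import *
p1=meas("side","mid",(240,130,340,230),.064,.085,-.001)
p2=meas("top","mid",(295,130,390,240),.064,.085,-.001)
cv2.imwrite("pics/up.png",np.hstack([cv2.resize(q[110:250,a:a+130,::-1],(390,420)) for q,a in((p1,220),(p2,280))]))
togo([.54,-.29,.2])
E
```

```text
side mid rim c [ 0.5228 -0.3166] r 0.0601 42 bar [ 0.6154 -0.2912  0.09  ] top z [0.09   0.0932] dist 0.096 az 15.3 barn 116
top mid rim c [ 0.5199 -0.3187] r 0.0604 39 bar [ 0.6267 -0.2909  0.0891] top z [0.0891 0.1144] dist 0.1104 az 14.6 barn 179
t 4.47 tcp [ 0.4673 -0.3504  0.2368] op 0.007 F [-0.3  0.6 -0.4]
xaz -51.2 tilt z [-0.001  0.007 -1.   ] shift units [-0.0015 -0.118   0.0464] rows 2.0
```

View pics/up.png

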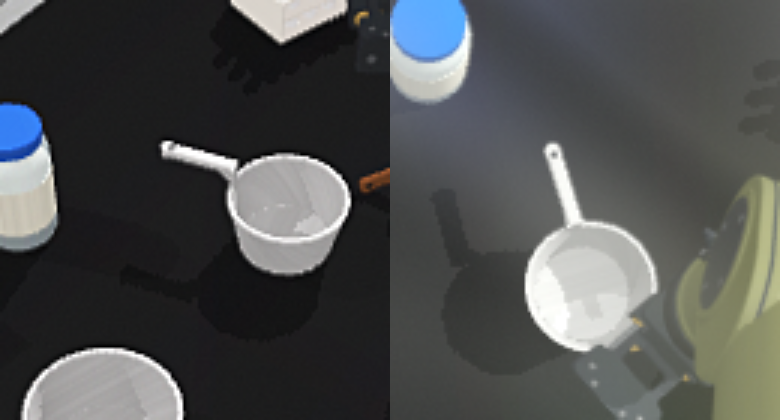

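The pan stands upright in both crops, with its handle pointing away from the robot (azimuth about 15°). Next I refine the bar position.

```bash
cat >> meas.py <<'E'
def bar(n,box,c,zc,rmin,rmax):
    p,d=snapshot(n);C=cloud(n,d);a,b,cc,e=box;P=C[b:e,a:cc].reshape(-1,3);r=np.hypot(*(P[:,:2]-c).T)
    P=P[white(p)[b:e,a:cc].ravel()&(abs(P[:,2]-zc-.005)<.004)&(r>rmin)&(r<rmax)]
    m=P.mean(0);u=np.linalg.svd(P[:,:2]-m[:2])[2][0];u*=np.sign(u@(m[:2]-c))
    v=m[:2]-c;print(n,"bar n",len(P),"mean",m.round(4),"r",np.hypot(*v).round(4),"az c->bar",np.degrees(np.arctan2(v[1],v[0])).round(1),"bar dir",np.degrees(np.arctan2(u[1],u[0])).round(1),"ext",np.ptp((P[:,:2]-m[:2])@u).round(3),"lat off of c",(np.cross(u,c-m[:2])).round(4),"end r",((P[:,:2]-c)@u).max().round(3))
E
python3 -W ignore - <<'E'
from meas import *
c=np.array([.5215,-.3175])
bar("side",(240,130,340,230),c,.085,.07,.15);bar("top",(295,130,390,240),c,.085,.07,.15)
az=np.radians(15);togo([c[0]+.096*np.cos(az),c[1]+.096*np.sin(az),.16],-75)
E
```

```text
side bar n 80 mean [ 0.6233 -0.2903  0.0899] r 0.1054 az c->bar 15.0 bar dir 15.0 ext 0.068 lat off of c 0.0001 end r 0.139
top bar n 105 mean [ 0.6213 -0.2919  0.0889] r 0.103 az c->bar 14.4 bar dir 15.2 ext 0.065 lat off of c 0.0014 end r 0.135
t 4.58 tcp [ 0.4684 -0.3489  0.2363] op 0.003 F [-0.5  0.8  0.5]
xaz -51.0 tilt z [-0.001  0.008 -1.   ] shift units [ 0.0609 -0.1855  0.0956] rows 3.0
turn units [-0.0008  0.0024  0.1335] rows 3.0
```

apply_moves --series '[{"x": 0.0205,"y": -0.062,"z": 0,"wx": 0,"wy": 0,"wz": 0,"fingers": 0},{"x": 0.0205,"y": -0.062,"z": 0,"wx": 0,"wy": 0,"wz": 0,"fingers": 0},{"x": 0.0205,"y": -0.062,"z": 0,"wx": 0,"wy": 0,"wz": 0,"fingers": 0},{"x": 0,"y": 0,"z": 0.025,"wx": 0,"wy": 0,"wz": 0.045,"fingers": 0},{"x": 0,"y": 0,"z": 0.025,"wx": 0,"wy": 0,"wz": 0.045,"fingers": 0},{"x": 0,"y": 0,"z": 0.02,"wx": 0,"wy": 0,"wz": 0.045,"fingers": 0}]' --force 60

```text
clock: 5.32
tool_pos: [0.6277, -0.2776, 0.1764]
eef_rot: [0.793, -0.609, -0.004, -0.007]
contact_force: [0.2, -0.4, -1.0]
opening: 0.499
```

```bash
python3 -c "
from h import *
togo([.614,-.293,.066],-75)"
```

```text
t 5.33 tcp [ 0.6277 -0.2776  0.1764] op 0.499 F [ 0.2 -0.4 -1. ]
xaz -75.1 tilt z [ 0.002  0.015 -1.   ] shift units [0.0161 0.0223 0.1376] rows 2.0
turn units [-0.0019  0.0045 -0.0003] rows 1.0
```

apply_moves --series '[{"x": 0.016,"y": 0.022,"z": 0.04,"wx": -0.002,"wy": 0.0045,"wz": 0,"fingers": 0},{"x": 0,"y": 0,"z": 0,"wx": 0,"wy": 0,"wz": 0,"fingers": 0},{"x": 0,"y": 0,"z": 0,"wx": 0,"wy": 0,"wz": 0,"fingers": 0}]'

```text
clock: 5.7
tool_pos: [0.6178, -0.2866, 0.1418]
eef_rot: [0.796, -0.606, -0.001, -0.002]
contact_force: [0.2, -0.6, 0.7]
opening: 0.5
```

```bash
python3 -c "
from h import *
togo([.614,-.293,.066],-75)"
```

```text
t 5.7 tcp [ 0.6178 -0.2866  0.1418] op 0.5 F [ 0.2 -0.6  0.7]
xaz -74.6 tilt z [-0.     0.005 -1.   ] shift units [0.0068 0.0069 0.0947] rows 2.0
turn units [-0.0004  0.0014  0.0023] rows 1.0
```

apply_moves --series '[{"x": 0.007,"y": 0.007,"z": 0.03,"wx": 0,"wy": 0.001,"wz": 0.002,"fingers": 0},{"x": 0,"y": 0,"z": 0.03,"wx": 0,"wy": 0,"wz": 0,"fingers": 0},{"x": 0,"y": 0,"z": 0.02,"wx": 0,"wy": 0,"wz": 0,"fingers": 0},{"x": 0,"y": 0,"z": 0.012,"wx": 0,"wy": 0,"wz": 0,"fingers": 0},{"x": 0,"y": 0,"z": 0,"wx": 0,"wy": 0,"wz": 0,"fingers": 0}]'

```text
clock: 6.32
tool_pos: [0.6225, -0.2901, 0.0725]
eef_rot: [0.795, -0.606, 0.005, -0.005]
contact_force: [-0.6, -0.5, -0.5]
opening: 0.502
```

```bash
python3 -c "
from h import *
togo([.614,-.293,.066],-75)"
```

```text
t 6.33 tcp [ 0.6225 -0.2901  0.0725] op 0.502 F [-0.6 -0.5 -0.5]
xaz -74.7 tilt z [ 0.014  0.002 -1.   ] shift units [0.0006 0.0113 0.0079] rows 1.0
turn units [-0.0046 -0.0007  0.0019] rows 1.0
```

apply_moves --series '[{"x": 0,"y": 0.011,"z": 0.008,"wx": -0.0046,"wy": 0,"wz": 0.002,"fingers": 0},{"x": 0,"y": 0,"z": 0,"wx": 0,"wy": 0,"wz": 0,"fingers": 0}]'

```text
clock: 6.58
tool_pos: [0.6142, -0.2929, 0.0668]
eef_rot: [0.793, -0.609, 0.002, 0.001]
contact_force: [0.7, -0.2, 0.2]
opening: 0.5
```

```bash
python3 -c "
from h import *
togo([.614,-.293,.066],-75)"
```

```text
t 6.58 tcp [ 0.6142 -0.2929  0.0668] op 0.5 F [ 0.7 -0.2  0.2]
xaz -75.1 tilt z [ 0.001 -0.003 -1.   ] shift units [-0.      0.0003  0.001 ] rows 1.0
turn units [-0.0001 -0.0011 -0.0003] rows 1.0
```

apply_moves --series '[{"x": 0,"y": 0,"z": 0,"wx": 0,"wy": 0,"wz": 0,"fingers": -1},{"x": 0,"y": 0,"z": 0,"wx": 0,"wy": 0,"wz": 0,"fingers": -1},{"x": 0,"y": 0,"z": 0,"wx": 0,"wy": 0,"wz": 0,"fingers": -1},{"x": 0,"y": 0,"z": 0,"wx": 0,"wy": 0,"wz": 0,"fingers": -1}]' --force 60

```text
clock: 7.08
tool_pos: [0.6149, -0.2933, 0.0678]
eef_rot: [0.793, -0.609, 0.002, 0.001]
contact_force: [-0.0, -0.6, -0.9]
opening: 0.148
```

```bash
python3 -W ignore - <<'E'
from meas import *
togo([.614,-.293,.066],-75)
meas("side","mid",(240,130,340,230),.064,.085,-.001)
E
```

```text
t 7.08 tcp [ 0.6149 -0.2933  0.0678] op 0.148 F [-0.  -0.6 -0.9]
xaz -75.1 tilt z [ 0.003 -0.004 -1.   ] shift units [-0.0007  0.0009  0.0022] rows 1.0
turn units [-0.0006 -0.0015 -0.0004] rows 1.0
side mid rim c [ 0.5228 -0.3158] r 0.0606 40 bar [ 0.591  -0.297   0.0887] top z [0.0887 0.0926] dist 0.0707 az 15.4 barn 46
```

apply_moves --series '[{"x": 0,"y": 0,"z": -0.01,"wx": 0,"wy": 0,"wz": 0,"fingers": -1},{"x": 0,"y": 0,"z": -0.02,"wx": 0,"wy": 0,"wz": 0,"fingers": -1},{"x": 0,"y": 0,"z": -0.03,"wx": 0,"wy": 0,"wz": 0,"fingers": -1},{"x": 0,"y": 0,"z": -0.03,"wx": 0,"wy": 0,"wz": 0,"fingers": -1},{"x": 0,"y": 0,"z": -0.03,"wx": 0,"wy": 0,"wz": 0,"fingers": -1},{"x": 0,"y": 0,"z": -0.02,"wx": 0,"wy": 0,"wz": 0,"fingers": -1},{"x": 0,"y": 0,"z": 0,"wx": 0,"wy": 0,"wz": 0,"fingers": -1}]'

```text
clock: 8.0
tool_pos: [0.6148, -0.2923, 0.1871]
eef_rot: [0.793, -0.609, 0.003, -0.0]
contact_force: [0.3, 0.9, -3.9]
opening: 0.147
```

```bash
python3 -W ignore - <<'E'
from meas import *
az=np.radians(-25);G=np.array([.502,.005])+.0958*np.array([np.cos(az),np.sin(az)]);print(G)
togo([*G,.178],-115)
for n in("side","top"):
    p,d=snapshot(n);C=cloud(n,d);r=np.hypot(C[...,0]-.522,C[...,1]+.3165);w=white(p)&(r<.085)&(C[...,2]>.08)&(C[...,2]<.22)
    P=C[w];
    # rim: highest points per azimuth sector (outside handle) -> plane
    a=np.degrees(np.arctan2(P[:,1]+.3165,P[:,0]-.522));rr=np.hypot(P[:,0]-.522,P[:,1]+.3165)
    S=[P[(a>k)&(a<=k+15)&(rr>.05)&(rr<.07)] for k in range(-180,180,15)];S=np.array([s[s[:,2].argsort()[-4:]].mean(0) for k,s in zip(range(-180,180,15),S) if len(s)>6 and not -15<=k<=45])
    c,_,_,_=np.linalg.lstsq(np.c_[S[:,:2]-[.522,-.3165],np.ones(len(S))],S[:,2],rcond=None);print(n,len(S),"rim slope dz/dx,dy,z0",c.round(4),"circ",circ(S),S[:,2].round(3))
    cv2.imwrite(f"pics/lift_{n}.png",p[:,:,::-1])
E
```

```text
[ 0.58882429 -0.03548683]
t 8.0 tcp [ 0.6148 -0.2923  0.1871] op 0.147 F [ 0.3  0.9 -3.9]
xaz -75.1 tilt z [ 0.005 -0.003 -1.   ] shift units [-0.3186 -0.0513  0.0101] rows 5.0
turn units [-0.0018 -0.001   0.2219] rows 4.0
side 19 rim slope dz/dx,dy,z0 [0.0348 0.0064 0.1815] circ (array([ 0.52341186, -0.31621793]), np.float64(0.06015504201388012)) [0.179 0.181 0.18  0.181 0.179 0.181 0.182 0.182 0.182 0.183 0.184 0.183
 0.183 0.181 0.18  0.181 0.181 0.179 0.178]Traceback (most recent call last):
  File "<stdin>", line 10, in <module>
IndexError: too many indices for array: array is 1-dimensional, but 2 were indexed
```

apply_moves --series '[{"x": -0.03,"y": -0.005,"z": 0,"wx": 0,"wy": 0,"wz": 0,"fingers": -1},{"x": -0.058,"y": -0.009,"z": 0,"wx": 0,"wy": 0,"wz": 0,"fingers": -1},{"x": -0.058,"y": -0.009,"z": 0,"wx": 0,"wy": 0,"wz": 0,"fingers": -1},{"x": -0.058,"y": -0.009,"z": 0,"wx": 0,"wy": 0,"wz": 0,"fingers": -1},{"x": -0.058,"y": -0.009,"z": 0,"wx": 0,"wy": 0,"wz": 0,"fingers": -1},{"x": -0.03,"y": -0.005,"z": 0,"wx": 0,"wy": 0,"wz": 0,"fingers": -1},{"x": 0,"y": 0,"z": 0,"wx": 0,"wy": 0,"wz": 0.05,"fingers": -1},{"x": 0,"y": 0,"z": 0,"wx": 0,"wy": 0,"wz": 0.055,"fingers": -1}]'

```text
clock: 9.1
tool_pos: [0.5826, -0.0487, 0.1743]
eef_rot: [-0.679, 0.734, 0.005, -0.005]
contact_force: [-0.1, 0.4, -2.4]
opening: 0.143
```

apply_moves --series '[{"x": 0,"y": 0,"z": 0,"wx": 0,"wy": 0,"wz": 0.055,"fingers": -1},{"x": 0,"y": 0,"z": 0,"wx": 0,"wy": 0,"wz": 0.05,"fingers": -1},{"x": 0,"y": 0,"z": 0,"wx": 0,"wy": 0,"wz": 0,"fingers": -1}]'

```text
clock: 9.48
tool_pos: [0.5805, -0.048, 0.1711]
eef_rot: [-0.546, 0.838, 0.006, -0.009]
contact_force: [-0.2, 0.6, -2.3]
opening: 0.145
```

```bash
cat > rim.py <<'E'
from h import *
def rim(n,c0,r0,h0,skip,save=None):
    "tilt and centre of a held pan's rim; skip=(az from,to) deg of handle/gripper"
    p,d=snapshot(n);C=cloud(n,d);c0=np.array(c0);q=C[...,:2]-c0;r=np.hypot(q[...,0],q[...,1]);a=np.degrees(np.arctan2(q[...,1],q[...,0]))
    if save: cv2.imwrite(save,p[:,:,::-1])
    w=white(p)&(abs(r-r0+.0015)<.012)&(abs(C[...,2]-h0)<.012)
    S=[]
    for k in range(-180,180,10):
        if (k-skip[0])%360<(skip[1]-skip[0]): continue
        s=C[w&(a>k)&(a<=k+10)]
        if len(s)>5: S.append(s[s[:,2].argsort()[-4:]].mean(0))
    S=np.array(S)
    if len(S)<6: print(n,"few",len(S));return
    c,r=circ(S);g=np.linalg.lstsq(np.c_[S[:,:2]-c,np.ones(len(S))],S[:,2],rcond=None)[0]
    print(n,len(S),"c",c.round(4),"r",r.round(4),"slope",g[:2].round(4),"z",g[2].round(4))
E
python3 - <<'E'
from rim import *
togo([.5888,-.0355,.178],-115)
s=get_state();t=s["tool_pos"]; M=R.from_quat(s["eef_rot"]).as_matrix();b=-M[:2,1]
c=t[:2]-.0958*b;print("exp c",c.round(4),"b az",np.degrees(np.arctan2(b[1],b[0])).round(1))
rim("side",c,.062,.18,(-60,10),"pics/hold_side.png");rim("top",c,.062,.18,(-60,10),"pics/hold_top.png")
E
```

```text
t 9.47 tcp [ 0.5805 -0.048   0.1711] op 0.145 F [-0.2  0.6 -2.3]
xaz -113.8 tilt z [-0.022 -0.    -1.   ] shift units [-0.0184 -0.003  -0.0089] rows 1.0
turn units [ 0.0062 -0.003   0.0064] rows 1.0
exp c [ 0.4929 -0.0093] b az -23.8
side few 0
top few 0
```

```bash
python3 - <<'E'
from rim import *
togo([.5888,-.0355,.178],-115)
for n in("side","top"): rim(n,[.493,-.009],.062,.166,(-60,10))
E
```

```text
t 9.57 tcp [ 0.5805 -0.0481  0.1713] op 0.144 F [ 0.4 -0.1 -3.9]
xaz -113.8 tilt z [-0.021  0.    -1.   ] shift units [-0.0185 -0.0029 -0.0086] rows 1.0
turn units [ 0.0062 -0.0028  0.0068] rows 1.0
side 29 c [ 0.4932 -0.0096] r 0.0603 slope [ 0.0058 -0.0086] z 0.1686
top 14 c [ 0.4909 -0.0113] r 0.0598 slope [0.0107 0.0051] z 0.1679
```

View pics/hold_side.png

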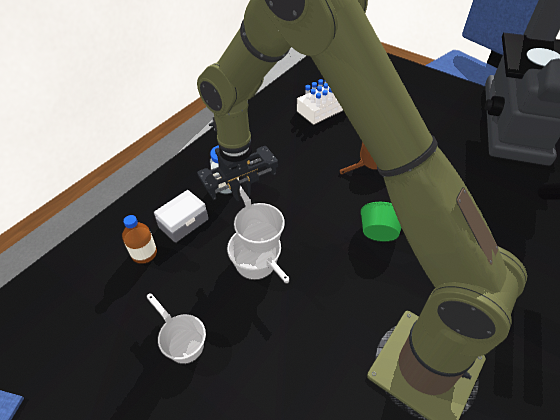

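The side view shows the held middle pan at (260,222) above the large one at (255,252). It's level to 0.01 rad, and both views ask for the same offset of (+10, +15.5) mm.

apply_moves --series '[{"x": -0.023,"y": -0.004,"z": 0,"wx": 0,"wy": 0,"wz": 0,"fingers": -1},{"x": 0,"y": -0.0005,"z": 0.02,"wx": 0,"wy": 0,"wz": 0,"fingers": -1},{"x": 0,"y": 0,"z": 0,"wx": 0,"wy": 0,"wz": 0,"fingers": -1},{"x": 0,"y": 0,"z": 0,"wx": 0,"wy": 0,"wz": 0,"fingers": -1}]'

```text
clock: 10.18
tool_pos: [0.5921, -0.0313, 0.1538]
eef_rot: [-0.547, 0.837, 0.006, -0.008]
contact_force: [-0.1, -0.9, -2.0]
opening: 0.15
```

```bash
python3 - <<'E'
from rim import *
togo([.5905,-.0325,.115],-113.8)
for n in("side","top"): rim(n,[.502,.005],.062,.15,(-60,10))
E
```

```text
t 10.18 tcp [ 0.5921 -0.0313  0.1538] op 0.15 F [-0.1 -0.9 -2. ]
xaz -113.7 tilt z [-0.021  0.001 -1.   ] shift units [0.0018 0.0003 0.0486] rows 1.0
turn units [ 0.0061 -0.0023  0.0006] rows 1.0
side 28 c [0.5043 0.0071] r 0.0602 slope [ 0.0069 -0.007 ] z 0.1512
top 16 c [0.5024 0.0053] r 0.0603 slope [ 0.0192 -0.0024] z 0.1497
```

apply_moves --series '[{"x": 0.0015,"y": 0,"z": 0.02,"wx": 0,"wy": 0,"wz": 0,"fingers": -1},{"x": 0,"y": -0.0005,"z": 0.025,"wx": 0,"wy": 0,"wz": 0,"fingers": -1},{"x": 0,"y": -0.0005,"z": 0.025,"wx": 0,"wy": 0,"wz": 0,"fingers": -1},{"x": 0,"y": 0,"z": 0.01,"wx": 0,"wy": 0,"wz": 0,"fingers": -1},{"x": 0,"y": 0,"z": 0,"wx": 0,"wy": 0,"wz": 0,"fingers": -1}]'

```text
clock: 10.9
tool_pos: [0.5901, -0.0344, 0.0861]
eef_rot: [-0.546, 0.838, 0.006, -0.009]
contact_force: [-0.4, 0.8, -2.9]
opening: 0.151
```

```bash
python3 - <<'E'
from rim import *
togo([.5908,-.0325,.0713],-113.8)
for n in("side","top"): rim(n,[.502,.005],.062,get_state()["tool_pos"][2]-.003,(-60,10))
E
```

```text
t 10.9 tcp [ 0.5901 -0.0344  0.0861] op 0.151 F [-0.4  0.8 -2.9]
xaz -113.8 tilt z [-0.021  0.    -1.   ] shift units [-0.0027 -0.0002  0.0185] rows 1.0
turn units [ 0.0062 -0.0026 -0.    ] rows 1.0
side 27 c [0.5021 0.0041] r 0.0606 slope [-0.0163  0.0036] z 0.0836
top 18 c [0.4999 0.0031] r 0.0605 slope [-0.0084  0.0011] z 0.0829
```

apply_moves --series '[{"x": -0.002,"y": 0,"z": 0.006,"wx": 0,"wy": 0,"wz": 0,"fingers": -1},{"x": 0,"y": 0,"z": 0.005,"wx": 0,"wy": 0,"wz": 0,"fingers": -1},{"x": 0,"y": 0,"z": 0.004,"wx": 0,"wy": 0,"wz": 0,"fingers": -1},{"x": 0,"y": 0,"z": 0,"wx": 0,"wy": 0,"wz": 0,"fingers": -1}]'

```text
clock: 11.5
tool_pos: [0.5924, -0.0327, 0.0757]
eef_rot: [-0.546, 0.838, 0.005, -0.007]
contact_force: [-0.2, 0.2, -2.3]
opening: 0.146
```

```bash
python3 - <<'E'
from rim import *
togo([.5908,-.0325,.0713],-113.8)
for n in("side","top"): rim(n,[.502,.005],.062,get_state()["tool_pos"][2]-.003,(-60,10))
E
```

```text
t 11.5 tcp [ 0.5924 -0.0327  0.0757] op 0.146 F [-0.2  0.2 -2.3]
xaz -113.8 tilt z [-0.016  0.    -1.   ] shift units [0.0005 0.0019 0.0055] rows 1.0
turn units [ 0.0048 -0.002   0.    ] rows 1.0
side 27 c [0.5024 0.0074] r 0.0643 slope [-0.0052  0.0028] z 0.0735
top 19 c [0.5007 0.0042] r 0.0639 slope [-0.     -0.0135] z 0.0716
```

apply_moves --series '[{"x": 0,"y": 0.001,"z": 0.003,"wx": 0,"wy": 0,"wz": 0,"fingers": -1},{"x": 0,"y": 0,"z": 0.003,"wx": 0,"wy": 0,"wz": 0,"fingers": -1},{"x": 0,"y": 0,"z": 0.0015,"wx": 0,"wy": 0,"wz": 0,"fingers": -1},{"x": 0,"y": 0,"z": 0,"wx": 0,"wy": 0,"wz": 0,"fingers": -1}]'

```text
clock: 12.1
tool_pos: [0.5932, -0.0329, 0.0711]
eef_rot: [-0.546, 0.838, 0.003, -0.005]
contact_force: [-0.3, 0.4, 1.0]
opening: 0.147
```

```bash
python3 - <<'E'
from rim import *
togo([.5908,-.0325,.0713],-113.8)
for i in range(4): s=get_state();print(s["contact_force"].round(1),s["moment"].round(2)); snapshot("side")
E
```

```text
t 12.1 tcp [ 0.5932 -0.0329  0.0711] op 0.147 F [-0.3  0.4  1. ]
xaz -113.8 tilt z [-0.012 -0.    -1.   ] shift units [ 0.0007  0.003  -0.0002] rows 1.0
turn units [ 0.0036 -0.0017 -0.0001] rows 1.0
[-0.3  0.4  1. ] [0.09 0.14 0.03]
[-0.3 -1.   1.8] [-0.02  0.07  0.  ]
[-0.6 -1.   1.6] [ 0.01  0.04 -0.  ]
[-0.4  0.2  1.4] [-0.01  0.06 -0.02]
```

apply_moves --series '[{"x": 0,"y": 0,"z": 0,"wx": 0,"wy": 0,"wz": 0,"fingers": -0.4},{"x": 0,"y": 0,"z": 0,"wx": 0,"wy": 0,"wz": 0,"fingers": -0.4},{"x": 0,"y": 0,"z": 0,"wx": 0,"wy": 0,"wz": 0,"fingers": -0.4},{"x": 0,"y": 0,"z": -0.02,"wx": 0,"wy": 0,"wz": 0,"fingers": -0.4},{"x": 0,"y": 0,"z": -0.04,"wx": 0,"wy": 0,"wz": 0,"fingers": -0.4},{"x": 0,"y": 0,"z": -0.07,"wx": 0,"wy": 0,"wz": 0,"fingers": -0.4},{"x": 0,"y": 0,"z": -0.06,"wx": 0,"wy": 0,"wz": 0,"fingers": -0.4},{"x": 0,"y": 0,"z": 0,"wx": 0,"wy": 0,"wz": 0,"fingers": -0.2}]' --force 20

```text
clock: 13.3
tool_pos: [0.5954, -0.0328, 0.2308]
eef_rot: [-0.546, 0.838, 0.003, -0.005]
contact_force: [0.8, 0.3, -0.9]
opening: 0.388
```

```bash
python3 -W ignore - <<'E'
from rim import *
from meas import bar
az=np.radians(-10);c=np.array([.485,.293]);T=c+.088*np.array([np.cos(az),np.sin(az)]);print(T)
togo([*T,.2],-100)
for n in("side","top"):
    rim(n,[.502,.005],.062,.068,(-60,10),f"pics/n1_{n}.png")
bar("side",(200,180,330,320),np.array([.502,.005]),.089,.08,.14)
# small refined
bar("side",(130,275,225,375),c,.079,.06,.14);bar("top",(100,165,170,255),c,.079,.06,.14)
rim("side",c,.0535,.058,(-30,20));rim("top",c,.0535,.058,(-30,20))
a=cv2.imread("pics/n1_side.png")[180:320,200:340];b=cv2.imread("pics/n1_top.png")[150:290,170:310]
cv2.imwrite("pics/n1.png",np.hstack([cv2.resize(i,(400,400)) for i in(a,b)]))
E
```

```text
[0.57166308 0.27771896]
t 13.3 tcp [ 0.5954 -0.0328  0.2308] op 0.388 F [ 0.8  0.3 -0.9]
xaz -113.8 tilt z [-0.011  0.    -1.   ] shift units [-0.3432  0.1836  0.0389] rows 6.0
turn units [ 0.0034 -0.001  -0.0768] rows 2.0
side 27 c [0.5022 0.0066] r 0.0667 slope [-0.0091  0.0012] z 0.0725
top 20 c [0.5009 0.0019] r 0.0651 slope [-0.0162 -0.0255] z 0.0698
side bar n 191 mean [0.4891 0.005  0.0948] r 0.0129 az c->bar -179.8 bar dir 159.9 ext 0.279 lat off of c -0.0045 end r 0.14
side bar n 155 mean [0.5777 0.278  0.0839] r 0.094 az c->bar -9.2 bar dir -10.2 ext 0.072 lat off of c -0.0016 end r 0.132
top bar n 102 mean [0.5778 0.2758 0.0831] r 0.0944 az c->bar -10.5 bar dir -11.6 ext 0.069 lat off of c -0.0019 end r 0.128
side 31 c [0.4859 0.2934] r 0.0522 slope [0.0002 0.0003] z 0.0599
top 9 c [0.4862 0.2967] r 0.0476 slope [-0.0078 -0.0506] z 0.0608
```

View pics/n1.png

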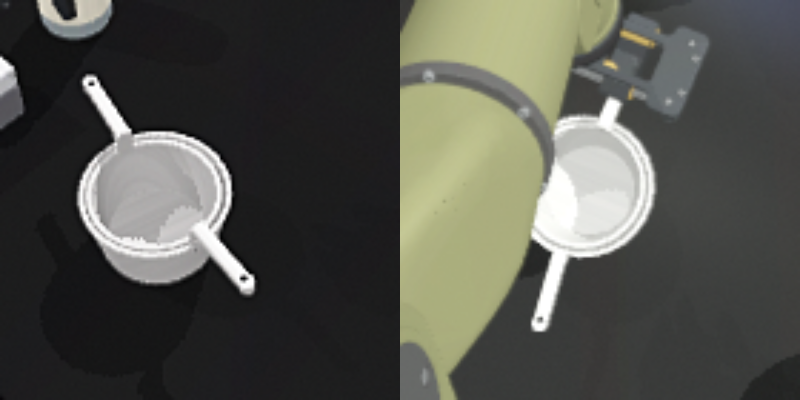

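The crops show the middle pan seated in the large one, with its handle opposite the large handle. Next is the small pan.

apply_moves --series '[{"x": -0.057,"y": 0.0305,"z": 0,"wx": 0,"wy": 0,"wz": 0,"fingers": 0},{"x": -0.057,"y": 0.0305,"z": 0,"wx": 0,"wy": 0,"wz": 0,"fingers": 0},{"x": -0.057,"y": 0.0305,"z": 0,"wx": 0,"wy": 0,"wz": 0,"fingers": 0},{"x": -0.057,"y": 0.0305,"z": 0,"wx": 0,"wy": 0,"wz": 0,"fingers": 0},{"x": -0.057,"y": 0.0305,"z": 0,"wx": 0,"wy": 0,"wz": 0,"fingers": 0},{"x": -0.057,"y": 0.0305,"z": 0,"wx": 0,"wy": 0,"wz": 0,"fingers": 0},{"x": 0,"y": 0,"z": 0.02,"wx": 0,"wy": 0,"wz": -0.038,"fingers": 0},{"x": 0,"y": 0,"z": 0.02,"wx": 0.003,"wy": 0,"wz": -0.038,"fingers": 0}]'

```text
clock: 14.65
tool_pos: [0.5656, 0.2855, 0.184]
eef_rot: [-0.644, 0.765, 0.005, -0.011]
contact_force: [0.1, 0.1, 0.1]
opening: 0.498
```

```bash
python3 -c "
from h import *
togo([.572,.2785,.14],-100.5)"
```

```text
t 14.65 tcp [0.5656 0.2855 0.184 ] op 0.498 F [0.1 0.1 0.1]
xaz -99.9 tilt z [-0.023 -0.007 -1.   ] shift units [ 0.0067 -0.0106  0.0548] rows 1.0
turn units [ 0.0069 -0.0034  0.0034] rows 1.0
```

apply_moves --series '[{"x": 0.0065,"y": -0.0105,"z": 0.025,"wx": 0.007,"wy": -0.0034,"wz": 0.0034,"fingers": 0},{"x": 0,"y": 0,"z": 0.03,"wx": 0,"wy": 0,"wz": 0,"fingers": 0},{"x": 0,"y": 0,"z": 0,"wx": 0,"wy": 0,"wz": 0,"fingers": 0},{"x": 0,"y": 0,"z": 0,"wx": 0,"wy": 0,"wz": 0,"fingers": 0}]'

```text
clock: 15.15
tool_pos: [0.5701, 0.2789, 0.1348]
eef_rot: [-0.641, 0.768, 0.001, -0.003]
contact_force: [-0.4, 0.0, 0.5]
opening: 0.501
```

```bash
python3 -c "
from h import *
togo([.572,.2785,.0605],-100.5)"
```

```text
t 15.15 tcp [0.5701 0.2789 0.1348] op 0.501 F [-0.4  0.   0.5]
xaz -100.3 tilt z [-0.006 -0.002 -1.   ] shift units [-0.0003 -0.0029  0.0928] rows 2.0
turn units [ 0.0017 -0.0011  0.0009] rows 1.0
```

apply_moves --series '[{"x": 0,"y": -0.003,"z": 0.03,"wx": 0.002,"wy": -0.001,"wz": 0.001,"fingers": 0},{"x": 0,"y": 0,"z": 0.03,"wx": 0,"wy": 0,"wz": 0,"fingers": 0},{"x": 0,"y": 0,"z": 0.02,"wx": 0,"wy": 0,"wz": 0,"fingers": 0},{"x": 0,"y": 0,"z": 0.01,"wx": 0,"wy": 0,"wz": 0,"fingers": 0},{"x": 0,"y": 0,"z": 0,"wx": 0,"wy": 0,"wz": 0,"fingers": 0}]'

```text
clock: 15.78
tool_pos: [0.5761, 0.2802, 0.0651]
eef_rot: [-0.639, 0.769, -0.001, 0.004]
contact_force: [0.3, 0.8, -0.1]
opening: 0.5
```

```bash
python3 -c "
from h import *
togo([.572,.2785,.0605],-100.5)"
```

```text
t 15.78 tcp [0.5761 0.2802 0.0651] op 0.5 F [ 0.3  0.8 -0.1]
xaz -100.5 tilt z [ 0.009  0.004 -1.   ] shift units [0.003  0.0047 0.0057] rows 1.0
turn units [-0.0025  0.0016 -0.0001] rows 1.0
```

apply_moves --series '[{"x": 0.003,"y": 0.0047,"z": 0.0057,"wx": -0.0025,"wy": 0.0016,"wz": 0,"fingers": 0},{"x": 0,"y": 0,"z": 0,"wx": 0,"wy": 0,"wz": 0,"fingers": 0},{"x": 0,"y": 0,"z": 0,"wx": 0,"wy": 0,"wz": 0,"fingers": -1},{"x": 0,"y": 0,"z": 0,"wx": 0,"wy": 0,"wz": 0,"fingers": -1},{"x": 0,"y": 0,"z": 0,"wx": 0,"wy": 0,"wz": 0,"fingers": -1},{"x": 0,"y": 0,"z": 0,"wx": 0,"wy": 0,"wz": 0,"fingers": -1}]' --force 60

```text
clock: 16.52
tool_pos: [0.573, 0.2789, 0.0624]
eef_rot: [-0.639, 0.769, -0.0, 0.001]
contact_force: [0.3, -0.9, -0.6]
opening: 0.151
```

```bash
python3 -c "
from rim import *
togo([.572,.2785,.0605],-100.5)
rim('side',[.4855,.2935],.0535,.058,(-30,20))"
```

```text
t 16.52 tcp [0.573  0.2789 0.0624] op 0.151 F [ 0.3 -0.9 -0.6]
xaz -100.5 tilt z [ 0.003  0.001 -1.   ] shift units [0.0007 0.0012 0.0023] rows 1.0
turn units [-0.0007  0.0005 -0.0001] rows 1.0
side 31 c [0.4858 0.2935] r 0.0522 slope [-0.0004  0.0032] z 0.06
```

apply_moves --series '[{"x": 0,"y": 0,"z": -0.01,"wx": 0,"wy": 0,"wz": 0,"fingers": -1},{"x": 0,"y": 0,"z": -0.02,"wx": 0,"wy": 0,"wz": 0,"fingers": -1},{"x": 0,"y": 0,"z": -0.03,"wx": 0,"wy": 0,"wz": 0,"fingers": -1},{"x": 0,"y": 0,"z": -0.03,"wx": 0,"wy": 0,"wz": 0,"fingers": -1},{"x": 0,"y": 0,"z": -0.03,"wx": 0,"wy": 0,"wz": 0,"fingers": -1},{"x": 0,"y": 0,"z": -0.025,"wx": 0,"wy": 0,"wz": 0,"fingers": -1},{"x": 0,"y": 0,"z": 0,"wx": 0,"wy": 0,"wz": 0,"fingers": -1}]'

```text
clock: 17.45
tool_pos: [0.5732, 0.2787, 0.1868]
eef_rot: [-0.639, 0.769, -0.001, 0.003]
contact_force: [1.1, 0.1, -1.8]
opening: 0.144
```

```bash
python3 - <<'E'
from rim import *
az=np.radians(40);G=np.array([.502,.005])+.0884*np.array([np.cos(az),np.sin(az)]);print(G)
togo([*G,.185],-50)
t=get_state()["tool_pos"]
for n in("side","top"): rim(n,t[:2]-[.0872,-.0146],.0535,t[2]-.003,(-30,20))
E
```

```text
[0.56971833 0.06182242]
t 17.45 tcp [0.5732 0.2787 0.1868] op 0.144 F [ 1.1  0.1 -1.8]
xaz -100.5 tilt z [ 0.006  0.002 -1.   ] shift units [ 0.2674 -0.0453  0.0016] rows 4.0
turn units [-0.002   0.0003 -0.2808] rows 5.0
side 31 c [0.4867 0.294 ] r 0.052 slope [ 0.0229 -0.0057] z 0.1818
top 29 c [0.4848 0.292 ] r 0.0522 slope [ 0.0183 -0.0079] z 0.1799
```

apply_moves --series '[{"x": 0.03,"y": -0.005,"z": 0,"wx": 0,"wy": 0,"wz": 0,"fingers": -1},{"x": 0.055,"y": -0.009,"z": 0,"wx": 0,"wy": 0,"wz": 0,"fingers": -1},{"x": 0.055,"y": -0.009,"z": 0,"wx": 0,"wy": 0,"wz": 0,"fingers": -1},{"x": 0.055,"y": -0.009,"z": 0,"wx": 0,"wy": 0,"wz": 0,"fingers": -1},{"x": 0.04,"y": -0.007,"z": 0,"wx": 0,"wy": 0,"wz": 0,"fingers": -1},{"x": 0.02,"y": -0.004,"z": 0,"wx": 0,"wy": 0,"wz": 0,"fingers": -1}]'

```text
clock: 18.3
tool_pos: [0.5629, 0.0552, 0.1794]
eef_rot: [-0.638, 0.77, 0.0, -0.006]
contact_force: [-0.6, 0.9, -1.8]
opening: 0.149
```

apply_moves --series '[{"x": 0,"y": 0,"z": 0,"wx": 0,"wy": 0,"wz": -0.04,"fingers": -1},{"x": 0,"y": 0,"z": 0,"wx": 0,"wy": 0,"wz": -0.055,"fingers": -1},{"x": 0,"y": 0,"z": 0,"wx": 0,"wy": 0,"wz": -0.055,"fingers": -1},{"x": 0,"y": 0,"z": 0,"wx": 0,"wy": 0,"wz": -0.055,"fingers": -1},{"x": 0,"y": 0,"z": 0,"wx": 0,"wy": 0,"wz": -0.04,"fingers": -1},{"x": 0,"y": 0,"z": 0,"wx": 0,"wy": 0,"wz": -0.02,"fingers": -1},{"x": 0,"y": 0,"z": 0,"wx": 0,"wy": 0,"wz": 0,"fingers": -1}]'

```text
clock: 19.18
tool_pos: [0.5592, 0.0511, 0.1762]
eef_rot: [0.9, -0.435, -0.006, 0.007]
contact_force: [-0.1, -0.8, -2.1]
opening: 0.145
```

```bash
cat > chk.py <<'E'
from rim import *
togo([.5697,.0618,.068],-50)
s=get_state();t=s["tool_pos"];M=R.from_quat(s["eef_rot"]).as_matrix();b=-M[:2,1];a=np.degrees(np.arctan2(b[1],b[0]))
for n in("side","top"): rim(n,t[:2]-.0884*b,.0535,t[2]-.003,(a-30,a+30),f"pics/s_{n}.png")
E
python3 chk.py
```

```text
t 19.18 tcp [0.5592 0.0511 0.1762] op 0.145 F [-0.1 -0.8 -2.1]
xaz -51.6 tilt z [-0.017 -0.008 -1.   ] shift units [-0.0018 -0.0211  0.1348] rows 2.0
turn units [ 0.0058  0.0014 -0.0089] rows 1.0
side 29 c [ 0.4908 -0.0038] r 0.0522 slope [0.0031 0.0066] z 0.1733
top 30 c [ 0.4886 -0.0057] r 0.0521 slope [-0.     -0.0015] z 0.1719
```

apply_moves --series '[{"x": 0,"y": -0.0195,"z": 0,"wx": 0,"wy": 0,"wz": 0,"fingers": -1},{"x": 0,"y": -0.0005,"z": 0.02,"wx": 0,"wy": 0,"wz": 0,"fingers": -1},{"x": 0,"y": 0,"z": 0,"wx": 0,"wy": 0,"wz": 0,"fingers": -1},{"x": 0,"y": 0,"z": 0,"wx": 0,"wy": 0,"wz": 0,"fingers": -1}]'

```text
clock: 19.77
tool_pos: [0.5699, 0.0601, 0.1579]
eef_rot: [0.9, -0.437, -0.007, 0.009]
contact_force: [-0.1, 0.2, -2.2]
opening: 0.151
```

```bash
python3 chk.py; python3 - <<'E'
import cv2,numpy as np
a=cv2.imread("pics/s_side.png")[160:320,180:340];b=cv2.imread("pics/s_top.png")[130:290,160:320]
cv2.imwrite("pics/s.png",np.hstack([cv2.resize(i,(400,400)) for i in(a,b)]))
E
```

```text
t 19.77 tcp [0.5699 0.0601 0.1579] op 0.151 F [-0.1  0.2 -2.2]
xaz -51.8 tilt z [-0.02 -0.01 -1.  ] shift units [-0.0014 -0.0036  0.1123] rows 2.0
turn units [ 0.0069  0.0015 -0.0099] rows 1.0
side 27 c [0.501  0.0053] r 0.0522 slope [-0.0024  0.0046] z 0.1555
top 28 c [0.4985 0.0032] r 0.052 slope [-0.001  -0.0022] z 0.154
```

View pics/s.png

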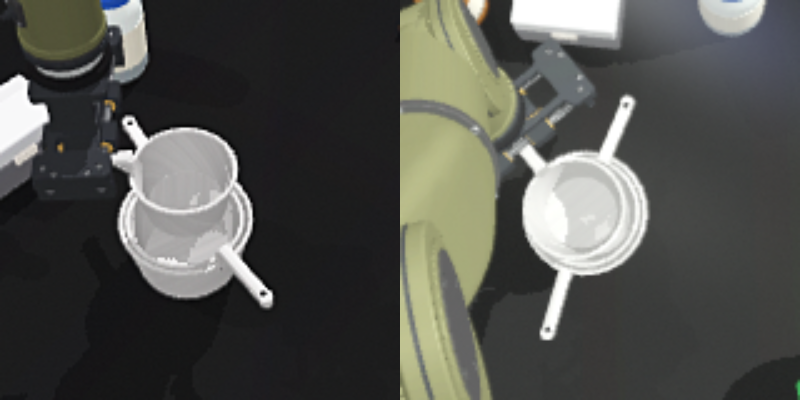

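The crops show the small pan held level above the nest, with its bar about 60° from the middle's. I'll lower it.

apply_moves --series '[{"x": 0,"y": -0.0025,"z": 0.02,"wx": 0,"wy": 0,"wz": 0,"fingers": -1},{"x": 0,"y": -0.0005,"z": 0.025,"wx": 0,"wy": 0,"wz": 0,"fingers": -1},{"x": 0,"y": -0.0005,"z": 0.025,"wx": 0,"wy": 0,"wz": 0,"fingers": -1},{"x": 0,"y": -0.0005,"z": 0.012,"wx": 0,"wy": 0,"wz": 0,"fingers": -1},{"x": 0,"y": 0,"z": 0,"wx": 0,"wy": 0,"wz": 0,"fingers": -1}]'

```text
clock: 20.5
tool_pos: [0.5712, 0.0611, 0.0884]
eef_rot: [0.899, -0.437, -0.007, 0.009]
contact_force: [0.1, -0.0, -1.9]
opening: 0.142
```

```bash
python3 chk.py
```

```text
t 20.5 tcp [0.5712 0.0611 0.0884] op 0.142 F [ 0.1 -0.  -1.9]
xaz -51.8 tilt z [-0.019 -0.01  -1.   ] shift units [-0.0017  0.0004  0.0255] rows 1.0
turn units [ 0.0068  0.0015 -0.0101] rows 1.0
side 28 c [0.5033 0.0065] r 0.0529 slope [0.0165 0.0074] z 0.0867
top 27 c [0.5021 0.0048] r 0.0529 slope [ 0.009  -0.0002] z 0.0853
```

apply_moves --series '[{"x": 0,"y": 0,"z": 0.007,"wx": 0,"wy": 0,"wz": 0,"fingers": -1},{"x": 0,"y": 0,"z": 0.006,"wx": 0,"wy": 0,"wz": 0,"fingers": -1},{"x": 0,"y": 0,"z": 0.004,"wx": 0,"wy": 0,"wz": 0,"fingers": -1},{"x": 0,"y": 0,"z": 0,"wx": 0,"wy": 0,"wz": 0,"fingers": -1}]'

```text
clock: 21.1
tool_pos: [0.5727, 0.0612, 0.0763]
eef_rot: [0.899, -0.437, -0.005, 0.007]
contact_force: [0.2, 0.6, -1.9]
opening: 0.147
```

apply_moves --series '[{"x": 0,"y": 0,"z": 0.003,"wx": 0,"wy": 0,"wz": 0,"fingers": -1},{"x": 0,"y": 0,"z": 0.002,"wx": 0,"wy": 0,"wz": 0,"fingers": -1},{"x": 0,"y": 0,"z": 0,"wx": 0,"wy": 0,"wz": 0,"fingers": -1}]'

```text
clock: 21.48
tool_pos: [0.5728, 0.0612, 0.0722]
eef_rot: [0.899, -0.437, -0.005, 0.007]
contact_force: [-0.1, -0.1, -1.8]
opening: 0.146
```

```bash
python3 chk.py;python3 -c "
from h import *
for i in range(3): snapshot('side');print(get_state()['contact_force'].round(1))"
```

```text
t 21.48 tcp [0.5728 0.0612 0.0722] op 0.146 F [-0.1 -0.1 -1.8]
xaz -51.8 tilt z [-0.014 -0.009 -1.   ] shift units [-0.0029  0.0025  0.0053] rows 1.0
turn units [ 0.0053  0.0007 -0.0102] rows 1.0
side 28 c [0.5039 0.0064] r 0.0564 slope [ 0.0204 -0.0025] z 0.0712
top 30 c [0.5018 0.0039] r 0.0561 slope [ 0.0096 -0.    ] z 0.0696
[-0.6 -0.2 -2.4]
[ 0.2  0.1 -2.7]
[-0.1 -0.7 -2.3]
```

apply_moves --series '[{"x": 0,"y": 0,"z": 0.003,"wx": 0,"wy": 0,"wz": 0,"fingers": -1},{"x": 0,"y": 0,"z": 0.0015,"wx": 0,"wy": 0,"wz": 0,"fingers": -1},{"x": 0,"y": 0,"z": 0,"wx": 0,"wy": 0,"wz": 0,"fingers": -1}]'

```text
clock: 22.1
tool_pos: [0.5741, 0.0619, 0.0696]
eef_rot: [0.899, -0.437, -0.003, 0.006]
contact_force: [-0.1, 0.1, 0.3]
opening: 0.147
```

```bash
python3 chk.py;python3 -c "
from h import *
for i in range(3): snapshot('side');print(get_state()['contact_force'].round(1))"
```

```text
t 22.1 tcp [0.5741 0.0619 0.0696] op 0.147 F [-0.1  0.1  0.3]
xaz -51.8 tilt z [-0.011 -0.008 -1.   ] shift units [-0.0033  0.0044  0.0021] rows 1.0
turn units [ 0.0044  0.0003 -0.0101] rows 1.0
side 29 c [0.5058 0.0067] r 0.0578 slope [0.0233 0.0017] z 0.0708
top 30 c [0.5043 0.0069] r 0.0584 slope [0.     0.0047] z 0.0689
[-0.1  0.   1.6]
[1.4 0.2 1.5]
[-0.4  0.7  3.1]
```

apply_moves --series '[{"x": 0,"y": 0,"z": 0.001,"wx": 0,"wy": 0,"wz": 0,"fingers": -1},{"x": 0,"y": 0,"z": 0,"wx": 0,"wy": 0,"wz": 0,"fingers": -0.4},{"x": 0,"y": 0,"z": 0,"wx": 0,"wy": 0,"wz": 0,"fingers": -0.4},{"x": 0,"y": 0,"z": 0,"wx": 0,"wy": 0,"wz": 0,"fingers": -0.4},{"x": 0,"y": 0,"z": -0.02,"wx": 0,"wy": 0,"wz": 0,"fingers": -0.4},{"x": 0,"y": 0,"z": -0.04,"wx": 0,"wy": 0,"wz": 0,"fingers": -0.4},{"x": 0,"y": 0,"z": -0.07,"wx": 0,"wy": 0,"wz": 0,"fingers": -0.4},{"x": 0,"y": 0,"z": -0.07,"wx": 0,"wy": 0,"wz": 0,"fingers": -0.4}]' --force 20

```text
clock: 23.35
tool_pos: [0.573, 0.062, 0.2312]
eef_rot: [0.899, -0.437, -0.007, 0.009]
contact_force: [1.2, -0.3, -0.5]
opening: 0.296
```

```bash
python3 -W ignore - <<'E'
from rim import *
togo([.45,.2,.25],-50)
c=np.array([.503,.006])
for n in("side","top"):
    p,d=snapshot(n);C=cloud(n,d);cv2.imwrite(f"pics/e_{n}.png",p[:,:,::-1])
    q=C[...,:2]-c;r=np.hypot(q[...,0],q[...,1]);a=np.degrees(np.arctan2(q[...,1],q[...,0]))
    for k,lo,hi in(("small",.045,.0555),("mid",.0565,.0635),("large",.065,.073)):
        w=white(p)&(r>lo)&(r<hi)&(abs(C[...,2]-.07)<.008)
        for s in(30,-30,165): w&=abs((a-s+180)%360-180)>14
        P=C[w];S=np.array([x[x[:,2].argsort()[-3:]].mean(0) for t in range(-180,180,15) for x in[P[(a[w]>t)&(a[w]<=t+15)]] if len(x)>3])
        if len(S)>5:
            cc,rr=circ(S);g=np.linalg.lstsq(np.c_[S[:,:2]-cc,np.ones(len(S))],S[:,2],rcond=None)[0];print(n,k,len(S),"c",cc.round(4),"r",rr.round(4),"slope,z",g.round(4))
    # bar heights by azimuth cluster
    w=white(p)&(r>.085)&(r<.135)&(C[...,2]>.08)&(C[...,2]<.11)
    h,e=np.histogram(a[w],np.arange(-180,181,15))
    for i in np.where(h>10)[0]:
        P=C[w&(a>=e[i])&(a<e[i+1])];print(n,"bar az",np.median(a[w&(a>=e[i])&(a<e[i+1])]).round(1),"z",np.median(P[:,2]).round(4),"n",h[i])
x=cv2.imread("pics/e_side.png")[160:320,180:340];b=cv2.imread("pics/e_top.png")[130:290,160:320]
cv2.imwrite("pics/e.png",np.hstack([cv2.resize(i,(400,400)) for i in(x,b)]))
E
```

```text
t 23.35 tcp [0.573  0.062  0.2312] op 0.296 F [ 1.2 -0.3 -0.5]
xaz -51.8 tilt z [-0.021 -0.01  -1.   ] shift units [-0.2308  0.0148 -0.022 ] rows 3.0
turn units [ 0.0073  0.0016 -0.0101] rows 1.0
side small 18 c [0.504  0.0065] r 0.0523 slope,z [-0.0018 -0.004   0.0686]
side mid 18 c [0.5039 0.0066] r 0.0602 slope,z [0.008  0.0023 0.0711]
side large 18 c [0.5031 0.0062] r 0.0685 slope,z [-0.0019 -0.0004  0.0729]
side bar az -22.9 z 0.0945 n 75
side bar az 39.2 z 0.0919 n 96
side bar az 161.8 z 0.096 n 77
side bar az 165.7 z 0.096 n 27
top small 18 c [0.502  0.0046] r 0.0521 slope,z [ 0.0041 -0.0001  0.0674]
top mid 18 c [0.5025 0.005 ] r 0.0605 slope,z [-0.0185  0.0015  0.0691]
top large 18 c [0.5012 0.0041] r 0.0686 slope,z [-0.0044 -0.0043  0.0719]
top bar az -24.8 z 0.0923 n 91
top bar az 38.1 z 0.0912 n 75
top bar az 163.1 z 0.0953 n 51
top bar az 166.8 z 0.0948 n 45
```

View pics/e.png

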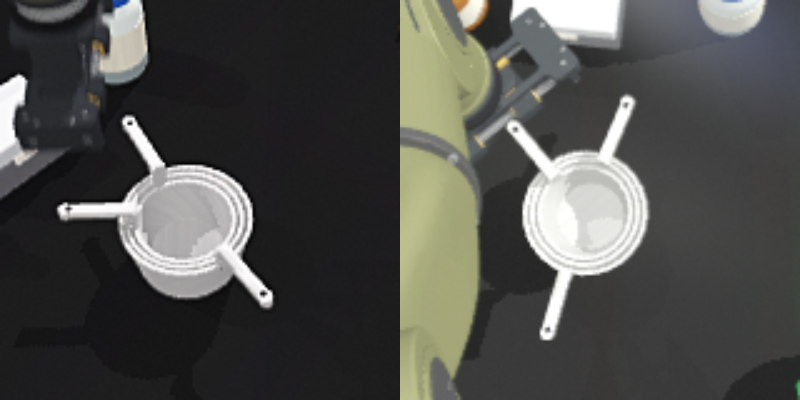

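All three are fully home: the rims read about 72.5/70/68 mm against 70/68/66 expected (a constant 2 mm camera bias). Centres agree within 1.5 mm and the bars fan out by 62° or more.

```bash
python3 -c "
from plant import *
print(finish_job())"
```

```text
the job is handed in; nothing more can be done
None
```

I tipped the middle pan onto its foot with the closed fingers, then carried it by its bar and lowered it into the large pan. The small pan went into the middle one the same way. I let go of each only once the wrist force showed it resting on the floor below. The job was handed in at about 23.5 s; the interface gives no verdict.

**Last checks, from both cameras:**
- **Centres:** they agree within about 1.5 mm, and the large pan moved less than 2 mm.
- **Rim heights:** the rims read about 72.5, 70 and 68 mm, where 70, 68 and 66 mm are expected. The offset is a steady 2 mm, also seen before nesting, so I took it as camera bias and read the pans as fully home.
- **Level:** rim slopes are 0.01 rad or less. The exception is the middle pan's rim in the top view, at 0.018 against 0.008 from the side; both are within the 0.06 allowed.
- **Handles:** the bars sit at about 164° (large), -24° (middle) and 39° (small), so they are at least 62° apart.
- **Robot and bystanders:** the gripper is clear above the nest. I never measured the bystanders again at the end; no move went near them.

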